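Hang the rinse baskets on the drip stand

ROBOT

A 6-joint arm with a two-finger parallel gripper is mounted at the origin on the work surface. World frame = base frame: x ahead of the robot, y to its left, z up, the work surface at z = 0. Lengths are in m, angles in rad, forces in N, time in s.
With the tool pointing down it reaches from about 0.2 to 0.875 m from the base axis. Payload 3.4 kg.
Tool frame: the origin (TCP) lies between the finger pads; the fingertips stand 11 mm ahead of it and the grasp point (between the pads) lies 8 mm behind it; z points along the fingers, y is the line along which they close (so a half turn about z gives the same grasp; the last joint's range is limited). The gripper opens to 94 mm and grips with 3 to 60 N. Pads are 16 mm wide; open, the fingers measure 119 mm over their backs; the gripper's body (75 mm by 177 mm) begins 78 mm behind the grasp point.
Start: joints at [-1.331, 0.276, 1.505, -0, 1.361, -0.121], TCP at [0.203, -0.538, 0.216] pointing down, gripper open.
Joint ranges: [-2.89, 2.89], [-0.75, 2.08], [0.22, 2.7], [-1.18, 4.32], [0.11, 2.71], [-2.7, 2.7]. Speed limits (rad/s): [2.57, 2.57, 3.14, 3.14, 3.14, 3.14].

INTERFACE

Orientations are given as a unit quaternion [x, y, z, w].
In Python, from rig import * gives the robot as it stands.
- The arm moves only by the tool jog_arm, never from a script. Its argument "motion" is a list of rows, each a list of 2 entries, a list of its own where there are three numbers: the shift along the world's x, y, z in cm, then the turn, a rotation vector about the world's x, y, z in rad. A call has exactly 8 rows; each row shifts and turns the commanded pose from where the row before left it; what a row does not reach is not made up. A row lasts 1/12 s, in which the tool goes at most 41.7 mm and 7.16 degrees, less where a joint would pass 70% of its speed; a pose out of reach is approached as far as the arm can. A call is refused whole if a number of a shift passes 4.17 or a number of a turn 0.125, either way. A call with a gripper value outside its range is refused whole. "grip" is the opening, from -1 (shut) to 1 (fully open), set as the call begins (left out, the last holds). The fingers move at their own pace and stop on an object; "squeeze" is the grip in N (left out, the last holds). Time passes only in rows, so rows that do not move let the fingers close, or fill a call up. It gives the time, the measured TCP pose, the force, the opening and the grip force at its end, in the units of the state.
- state(): the state, without advancing time (a new reading comes with each control period).
- read_camera(name): name is "side" or "top"; returns a dict with "pixels" (420x560x3 uint8, blue, green, red), "range_z" (420x560 float32, m along the optical axis (not along the pixel's ray), 0 where there is no reading), "intrinsics" (3x3 intrinsics, pixels), "rvec" (rotation vector, rad) and "tvec" (3), from world to camera coordinates, as OpenCV has them. Camera axes: x right, y down, z forward; pixel columns grow to the right and rows downward; lengths in m; the calibration is good to about 2 mm. A picture is of the moment at which its call begins.
- finish_job(): hands the job in; it is judged then, once.
The state is a dict: "t": time; "joints": joint angles; "joint_velocities": joint speeds; "joint_torque": joint torques, N m; "position": TCP position; "ee_rot": TCP orientation; "force": force on the tool from outside, world axes, zero at the start; "moment": the same for the moment, N m; "grip_width": opening from 0.0 (shut) to 1.0 (fully open); "gripper_force": force on a finger pad.
Only numpy, scipy, OpenCV 4.12 (cv2) and the standard library are available. Lean on these libraries where they do the work, as an engineer would, in place of code of your own. Each camera call takes 0.05 s, during which the arm holds its last target. There are 200 camera calls.

TASK

Get the drip stand ready for drying: first move the bottle out of the drip tray and stand it, upright all the way, fully on the round rubber mat. Then swing the stand's stiff arm forward so that both of its hooks are over the middle of the drip tray's width (the arm running along the tray's long sides), and hang the two baskets by their handles so they drip into the tray: the square basket on the hook next to the post, the round basket on the hook at the free end. Leave the other things on the bench where they are.

Things in the scene. Friction and masses are not known exactly. Their poses are not given: they have to be found in the camera images.
- bottle: Amber bottle, 64 mm diameter body 100 mm tall, narrower neck, white round cap 40 mm diameter from 125 to 155 mm height; 155 mm tall in all, about 0.25 kg. Origin: centre of its underside, z up. It starts standing inside the drip tray (tray floor 5 mm above the bench).
- mat: Round black rubber mat, 130 mm diameter, 4 mm thick, fixed on the bench. Origin: centre of its underside.
- tray: White drip tray, fixed: 200 mm (its x) by 300 mm (its y, the long sides), walls 25 mm tall and 5 mm thick, floor 5 mm thick. Origin: centre of its underside.
- stand: Drip stand, fixed: grey foot plate at the end of the tray, and at the origin (underside, bench level) a steel post of 24 mm diameter; on its top the arm turns about the vertical through the origin. Its axes are parallel to the tray's; the tray lies on its +y side.
- boom (a joint): Stiff swing arm, rad. At 0 it points along the stand's +y, parallel to the tray's long sides, hooks over the tray; grows as it swings to the stand's +x (away from the robot, clockwise from above). Stays where left; turning takes 0.6 N m. A level 16 mm bar, axis 250 mm above the bench, 275 mm long from the post. Range -0.5 to 1.4, no stop at 0.
- pin (a point): Black upright grip pin on the arm, 160 mm from the post axis: 18 mm diameter, standing from the bar's top (258 mm) to 296 mm above the bench. This point is on the pin's axis, 284 mm above the bench; axes turn with the arm (arm along +y).
- hook_inner (a point): Hook by the post, 80 mm along the arm: two parallel 8 mm rods, 48 mm clear between (open for fingers), out from the arm along point -x, dipping to a valley, then up to tips 85 mm out, tops 272 mm above the bench. Site: midway between rods, 58 mm out, where a hung 8 mm handle bar's centre lies in the valley (246 mm up). Site y runs along the arm away from the post; a hung bar lies along y.
- hook_outer (a point): The same kind of hook at the free end of the arm, 240 mm along the arm from the post axis; point as for hook_inner.
- square_basket: Square white basket with grey slots, 100 x 100 mm, 65 mm tall, about 0.16 kg, with a rigid upright steel handle: an arch of 8 mm round bar in the basket's y-z plane, 102 mm wide between leg axes, straight top bar along y, axis 150 mm above the underside. Origin: centre of its underside, z up.
- square_bail (a point): Middle of the square basket's handle top bar (on its axis); the bar runs along y.
- round_basket: Round white basket with grey slots, 100 mm diameter, 45 mm tall, about 0.13 kg, with the same kind of rigid upright handle arch, 102 mm wide, its top bar along y with axis 130 mm above the underside. Origin: centre of its underside, z up.
- round_bail (a point): Middle of the round basket's handle top bar (on its axis); the bar runs along y.
- sample_cup: Bystander: small white cup, 40 mm diameter, 50 mm tall, between the baskets. Origin: centre of its underside.
- water_bottle: Bystander: clear bottle, 60 mm diameter, 170 mm tall. Origin: centre of its underside.
- tube_rack: Bystander: tube rack with black top, 100 x 190 mm, 80 mm tall with tubes. Origin: centre of its underside.
- jar: Bystander: glass jar with grey lid, 58 mm diameter, 74 mm tall. Origin: centre of its underside.

How it is judged:
On the way, in this order (a step that is already met when the one before it is completed fails the run):
1. the bottle stands upright on the round mat, let go (horizontal distance between bottle and mat below 0.033 m and height (world z) of bottle below 0.012 m and angle between bottle's own z axis and vertical below 0.1 rad and contact force between bottle and the fingers below 0.1 N), for 0.2 s.
2. the arm is swung so that both hooks are over the tray (x of hook_inner in the frame of tray between -0.055 and 0.055 m and y of hook_inner in the frame of tray between -0.115 and 0.115 m and x of hook_outer in the frame of tray between -0.055 and 0.055 m and y of hook_outer in the frame of tray between -0.115 and 0.115 m), for 0.2 s.
3. one basket hangs on its hook, let go (((x of square_bail in the frame of hook_inner between -0.03 and 0.055 m and y of square_bail in the frame of hook_inner between -0.03 and 0.03 m and z of square_bail in the frame of hook_inner between -0.012 and 0.02 m and angle between square_basket's own z axis and vertical below 0.25 rad and contact force between square_basket and the fingers below 0.1 N) or (x of round_bail in the frame of hook_outer between -0.03 and 0.055 m and y of round_bail in the frame of hook_outer between -0.03 and 0.03 m and z of round_bail in the frame of hook_outer between -0.012 and 0.02 m and angle between round_basket's own z axis and vertical below 0.25 rad and contact force between round_basket and the fingers below 0.1 N))), for 0.2 s.
At the end, for the whole second after the job is handed in: Bottle upright on the mat, centres within 33 mm; hooks and basket centres over the tray, within 55 mm of its middle across and 115 mm along; square basket on both prongs of the hook by the post, round one on the outer, handle within 30 mm of the hook along the arm, upright, let go, still (all of step 1 and all of step 2 and x of square_bail in the frame of hook_inner between -0.03 and 0.055 m and y of square_bail in the frame of hook_inner between -0.03 and 0.03 m and z of square_bail in the frame of hook_inner between -0.012 and 0.02 m and angle between each of square_basket, round_basket's own z axis and vertical below 0.25 rad and contact force between each of square_basket, round_basket and the fingers below 0.1 N and x of round_bail in the frame of hook_outer between -0.03 and 0.055 m and y of round_bail in the frame of hook_outer between -0.03 and 0.03 m and z of round_bail in the frame of hook_outer between -0.012 and 0.02 m and x of square_basket in the frame of tray between -0.055 and 0.055 m and y of square_basket in the frame of tray between -0.115 and 0.115 m and x of round_basket in the frame of tray between -0.055 and 0.055 m and y of round_basket in the frame of tray between -0.115 and 0.115 m and linear speed of each of square_basket, round_basket below 0.04 m/s); the robot touches nothing.
It fails at once if the bottle is tipped (over 0.5 rad) (angle between bottle's own z axis and vertical above 0.5 rad).
It fails at once if a bystander (sample cup, water bottle, tube rack, jar) is moved more than 30 mm (distance of any of sample_cup, water_bottle, tube_rack, jar from where it was at the start of the episode above 0.03 m).
It also fails if it takes over 72 s, if anything falls off the work surface, if the arm or the gripper's body presses on something with over 40 N, if the wrist force passes 120 N, or if a joint passes its speed limit or range.

## Working session

There is one attempt and no reset: what is moved stays moved. The work goes in short steps, Python scripts to look and compute and a tool call to move; the robot and the scene stay as the last step left them, time stands still between calls to the robot, and variables do not carry over. Pictures are saved under pics/ and viewed, at most 10 in all, crops included, and the job is handed in when it is done.

Besides the shell and the picture viewer there is one more tool, called by a JSON object that holds its "fn" and its "kwargs", one argument or row to a line. jog_arm: Moves the arm, as the interface text tells. Its arguments: {"type":"object","properties":{"motion":{"type":"array"},"grip":{"type":"number"},"squeeze":{"type":"number"}},"required":["motion"]}

```bash
mkdir -p pics; ls; cat > h.py <<'E'
from rig import *
import numpy as np, cv2
def cam(n):
    d=read_camera(n); d['R']=cv2.Rodrigues(np.array(d['rvec'],float))[0]; d['t']=np.array(d['tvec'],float).ravel(); d['K']=np.array(d['intrinsics'],float); return d
def cloud(d):
    z=d['range_z']; v,u=np.indices(z.shape); K=d['K']
    P=np.stack([(u-K[0,2])/K[0,0]*z,(v-K[1,2])/K[1,1]*z,z],-1)
    return (P-d['t'])@d['R']
def ray(d,u,v,h):
    "point on pixel ray at height h"
    r=d['R'].T@np.linalg.solve(d['K'],[u,v,1.]); c=-d['R'].T@d['t']; return c+r*(h-c[2])/r[2]
E
python3 - <<'E'
from h import *
for n in('top','side'):
    d=cam(n); cv2.imwrite(f'pics/{n}0.png',cv2.resize(d['pixels'],(784,588))); print(n,-d['R'].T@d['t'],d['K'][0]); np.save(n+'.npy',d,allow_pickle=True)
s=state(); print(s['t'],s['position'],s['ee_rot'],s['grip_width'])
E
```

```text
pics
top [ 0.45800647 -0.01915096  1.48439932] [456.79291457   0.         266.96665606]
side [-0.05154401  0.75453934  0.99133049] [484.17803673   0.         284.8372828 ]
0.1 [ 0.20286088 -0.53751012  0.21573589] [ 9.83770376e-01  1.79430292e-01 -5.25539990e-05 -7.84520554e-04] 1.0030631792260083
```

View pics/top0.png

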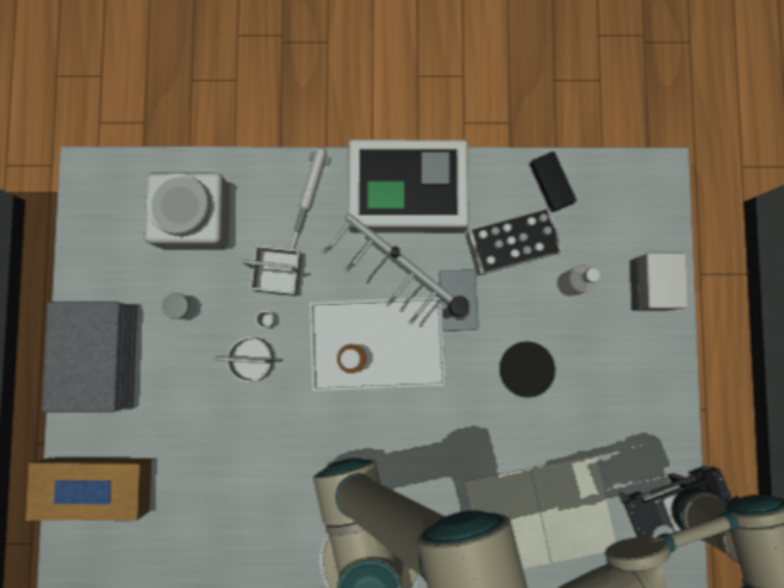

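View pics/side0.png

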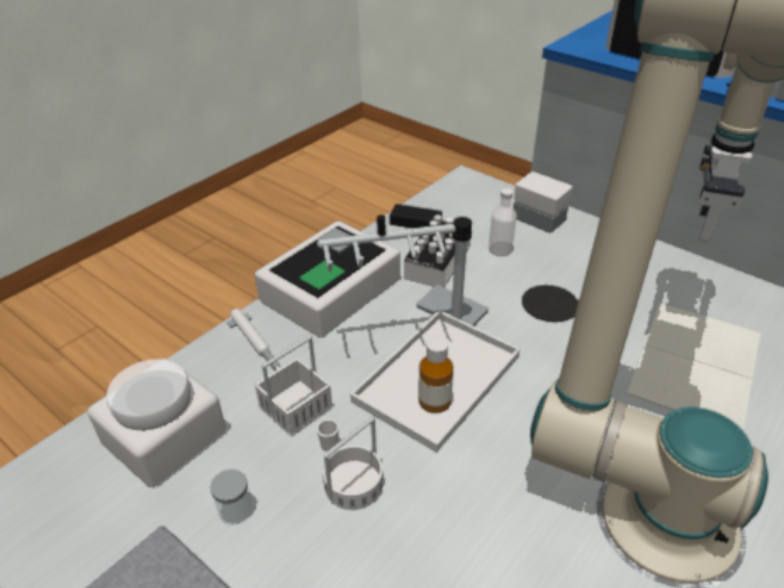

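The top view (up = +x, left = +y) shows the bottle cap at about (350,357), mat (527,369), post (458,306), pin (395,252), square basket (277,270), round basket (251,359) and cup (267,320). The side view shows the boom swung away from the robot and both handles upright. Next I'll measure with depth.

```bash
python3 - <<'E'
from h import *
d=np.load('top.npy',allow_pickle=True).item(); P=cloud(d)
cv2.imwrite('pics/topc.png',cv2.resize(d['pixels'][140:290,140:340],(800,600),interpolation=cv2.INTER_CUBIC))
x,y,z=P[...,0],P[...,1],P[...,2]
def reg(n,u0,u1,v0,v1,z0,z1):
    u0,u1,v0,v1=[int(a/1.4) for a in(u0,u1,v0,v1)]
    Q=P[v0:v1,u0:u1].reshape(-1,3); Q=Q[(Q[:,2]>z0)&(Q[:,2]<z1)]
    if len(Q)<3: print(n,len(Q));return
    r=cv2.minAreaRect((Q[:,:2]*1000).astype(np.float32))
    print(n,len(Q),'mean',Q.mean(0).round(4),'min',Q.min(0).round(3),'max',Q.max(0).round(3),'rect',np.round(r[0],1),np.round(r[1],1),round(r[2],1))
reg('cap',320,380,330,390,.145,.175)
reg('trayrim',300,450,290,395,.018,.035)
reg('post',440,480,290,325,.24,.31)
reg('pin',380,410,235,265,.285,.31)
reg('boom',340,470,205,320,.235,.275)
reg('sqbail',235,320,240,300,.135,.17)
reg('sqrim',235,320,240,310,.055,.075)
reg('rdbail',205,295,335,385,.115,.15)
reg('rdrim',225,280,330,385,.038,.055)
reg('cup',255,280,308,332,.04,.06)
reg('wb',555,605,255,300,.15,.2); reg('jar',155,205,285,325,.06,.09)
g=d['pixels'].max(2); m=np.zeros_like(g);m[235:290,350:402]=g[235:290,350:402]<50
mu=cv2.moments(m,True);u,v=mu['m10']/mu['m00'],mu['m01']/mu['m00'];print('mat',u,v,ray(d,u,v,.004),mu['m00'])
for n,u,v,h in(('post',458,306,.27),('pin',395,252,.296),('tip',350,217,.25),('cap',350,357,.16)): print(n,ray(d,u/1.4,v/1.4,h))
E
```

```text
cap 147 mean [0.4482 0.0453 0.1607] min [0.431 0.026 0.153] max [0.465 0.064 0.167] rect [448.1  44.7] [34.5 37.7] 0.0
trayrim 551 mean [ 0.4833 -0.0107  0.0255] min [ 0.377 -0.174  0.018] max [0.589 0.144 0.034] rect [482.4 -17.4] [200.6 317.6] 2.7
post 230 mean [ 0.5555 -0.1613  0.2619] min [ 0.533 -0.186  0.242] max [ 0.581 -0.133  0.271] rect [ 555.6 -156.3] [61.6 37.2] 69.0
pin 38 mean [ 0.6509 -0.0445  0.2958] min [ 0.643 -0.051  0.286] max [ 0.659 -0.038  0.301] rect [651.3 -44.5] [15.9 13.4] 0.6
boom 975 mean [ 0.6171 -0.0671  0.2559] min [ 0.526 -0.186  0.236] max [0.729 0.063 0.274] rect [603.4 -43.6] [300.  101.4] 53.4
sqbail 105 mean [0.6454 0.2196 0.1538] min [0.636 0.167 0.136] max [0.653 0.275 0.161] rect [645.6 221.3] [108.8   8.2] 84.1
sqrim 200 mean [0.6464 0.2217 0.0645] min [0.592 0.166 0.056] max [0.7   0.275 0.075] rect [645.8 220.3] [102.9 100.6] 84.8
rdbail 101 mean [0.4445 0.2762 0.1339] min [0.438 0.224 0.119] max [0.452 0.33  0.14 ] rect [444.5 277.4] [106.3   8.1] 85.7
rdrim 140 mean [0.4444 0.2805 0.0451] min [0.396 0.224 0.038] max [0.493 0.329 0.054] rect [445.3 279.4] [99.1 97.8] 24.0
cup 47 mean [0.5358 0.2458 0.0497] min [0.518 0.225 0.04 ] max [0.553 0.264 0.058] rect [535.6 244.4] [35.2 38.2] 1.6
wb 88 mean [ 0.6218 -0.4532  0.1691] min [ 0.609 -0.467  0.15 ] max [ 0.635 -0.44   0.176] rect [ 622.  -453.8] [27. 25.] 11.8
jar 288 mean [0.5628 0.4373 0.0748] min [0.535 0.41  0.06 ] max [0.591 0.468 0.084] rect [563.6 438.7] [56.8 55.8] 58.3
mat 376.23705004389814 263.42230026338893 [ 0.42505354 -0.35513592  0.004     ] 1139.0
post [ 0.54894372 -0.16660423  0.27      ]
pin [ 0.64822683 -0.04614533  0.296     ]
tip [0.72476732 0.04117044 0.25      ]
cap [0.45098621 0.04323342 0.16      ]
```

View pics/topc.png

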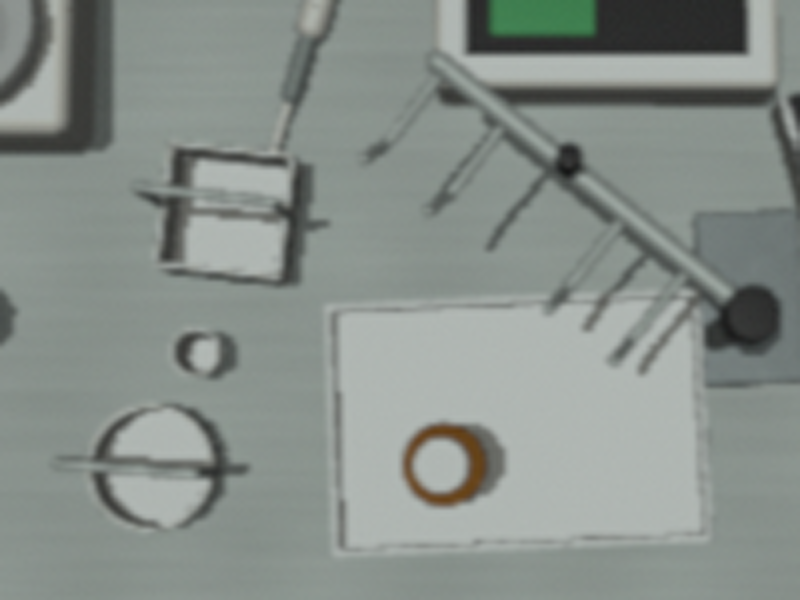

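The enlarged crop shows the post cap at (750,313), pin (568,160), boom end (437,60), and tray outer corners at (328,305), (700,293), (340,553), (706,540). The square bail runs (137,187)-(290,210) and the round bail (55,462)-(245,470). I'll refine the post, tray and angles, and start moving toward the bottle.

```bash
python3 - <<'E'
from h import *
d=np.load('top.npy',allow_pickle=True).item(); P=cloud(d)
f=lambda u,v:((u+.5)/4-.5+140,(v+.5)/4-.5+140)
c=[ray(d,*f(*q),.025)[:2] for q in((328,305),(700,293),(706,540),(340,553))]
print('tray c',np.mean(c,0),'yaw',[np.degrees(np.arctan2(-(a-b)[0],(a-b)[1])) for a,b in((c[0],c[1]),(c[3],c[2]))],np.linalg.norm(c[0]-c[1]),np.linalg.norm(c[1]-c[2]))
u,v=f(750,313); zc=P[int(v)-2:int(v)+3,int(u)-2:int(u)+3,2]; print('post z',np.median(zc),ray(d,u,v,np.median(zc)))
pin=ray(d,*f(568,160),.296); print('pin',pin)
p=ray(d,u,v,np.median(zc)); e=ray(d,*f(437,60),.254);print('end',e,'dirs',np.degrees(np.arctan2((pin-p)[0],(pin-p)[1])),np.degrees(np.arctan2((e-p)[0],(e-p)[1])),np.linalg.norm((pin-p)[:2]),np.linalg.norm((e-p)[:2]))
for n,(u0,u1,v0,v1,a,b) in dict(sq=(235,320,240,300,.14,.17),rd=(205,295,335,385,.12,.15)).items():
    Q=P[int(v0/1.4):int(v1/1.4),int(u0/1.4):int(u1/1.4)].reshape(-1,3); Q=Q[(Q[:,2]>a)&(Q[:,2]<b)]
    l=cv2.fitLine(Q[:,:2].astype(np.float32),cv2.DIST_L2,0,.01,.01).ravel(); l=l*np.sign(l[1]); print(n,'yaw',np.degrees(np.arctan2(-l[0],l[1])))
E
```

```text
tray c [ 0.48187452 -0.01137043] yaw [np.float64(2.056201955562551), np.float64(2.2954013309699186)] 0.29830312890780325 0.19601168739899566
post z 0.26507646415418523 [ 0.55117854 -0.16716987  0.26507646]
pin [ 0.6492196  -0.04478305  0.296     ]
end [0.72493975 0.04406559 0.254     ] dirs 38.69735835599723 39.44054079730894 0.1568138558504272 0.2735203479444173
sq yaw -5.8721566
rd yaw -4.1627383
```

{"fn": "jog_arm", "kwargs": {
  "motion": [
    [[1.5,3.6,0],[0,0,0.1]],
    [[1.5,3.7,0],[0,0,0.1]],
    [[1.5,3.7,0],[0,0,0.1]],
    [[1.5,3.7,0],[0,0,0.1]],
    [[1.5,3.7,0],[0,0,0]],
    [[1.5,3.7,0],[0,0,0]],
    [[1.5,3.7,0],[0,0,0]],
    [[1.5,3.7,0],[0,0,0]]
  ],
  "grip": 1,
  "squeeze": 35
}}

```text
t: 0.77
position: [0.323, -0.241, 0.2163]
ee_rot: [0.929, 0.371, 0.0, -0.0]
force: [0.0, 0.2, -0.2]
grip_width: 1.0
gripper_force: 0.0
```

{"fn": "jog_arm", "kwargs": {
  "motion": [
    [[1.5,3.6,0],[0,0,-0.1]],
    [[1.6,3.6,0],[0,0,-0.1]],
    [[1.6,3.6,0],[0,0,-0.1]],
    [[1.6,3.6,0],[0,0,-0.1]],
    [[1.6,3.6,0],[0,0,0]],
    [[1.6,3.6,0],[0,0,0]],
    [[1.6,3.5,0],[0,0,0]],
    [[1.5,3.45,0],[0,0,0]]
  ]
}}

```text
t: 1.43
position: [0.445, 0.0338, 0.2164]
ee_rot: [0.981, 0.194, -0.0, 0.0]
force: [0.4, -1.2, 0.2]
grip_width: 0.999
gripper_force: 0.0
```

{"fn": "jog_arm", "kwargs": {
  "motion": [
    [[0,0,0],[0,0,0]],
    [[0,0,-1],[0,0,0]],
    [[0,0,-1.5],[0,0,0]],
    [[0,0,-1.5],[0,0,0]],
    [[0,0,-1.5],[0,0,0]],
    [[0,0,-1.5],[0,0,0]],
    [[0,0,-0.9],[0,0,0]],
    [[0,0,0],[0,0,0]]
  ]
}}

```text
t: 2.1
position: [0.4424, 0.0306, 0.1352]
ee_rot: [0.981, 0.193, -0.003, -0.0]
force: [-0.1, 0.0, -0.0]
grip_width: 1.002
gripper_force: 0.0
```

```bash
python3 - <<'E'
from h import *
d=cam('side'); cv2.imwrite('pics/s1.png',cv2.resize(d['pixels'][150:330,220:460],(800,600),interpolation=cv2.INTER_CUBIC)); s=state();print(s['position'],s['force'])
E
```

```text
[0.44352396 0.03075522 0.13640589] [ 0.15886962 -0.20968636  0.854274  ]
```

View pics/s1.png

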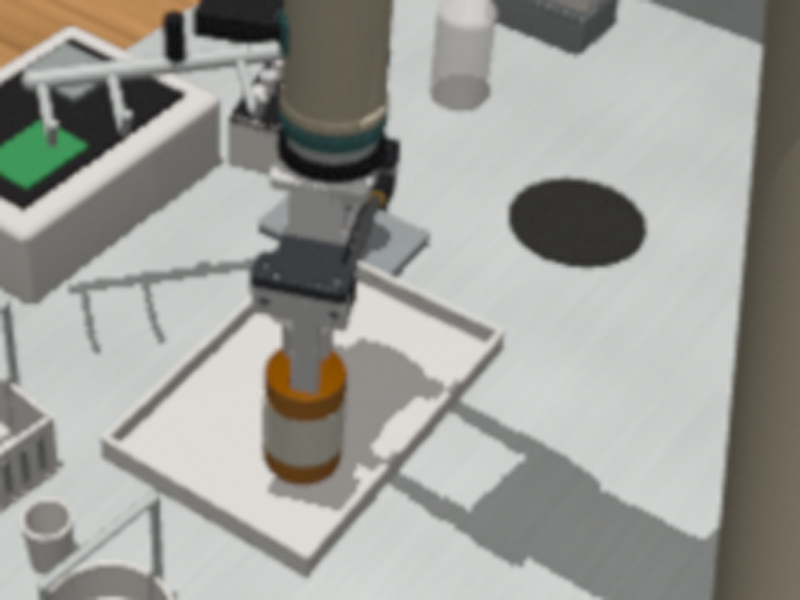

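The fingers straddle the cap, with the bottle upright at about (305,415), but the TCP is 14 mm short in y. I'll correct that, then close.

{"fn": "jog_arm", "kwargs": {
  "motion": [
    [[0.3,0.7,0],[0,0,0]],
    [[0.25,0.65,0],[0,0,0]],
    [[0,0,0],[0,0,0]],
    [[0,0,0],[0,0,0]],
    [[0,0,0],[0,0,0]],
    [[0,0,0],[0,0,0]],
    [[0,0,0],[0,0,0]],
    [[0,0,0],[0,0,0]]
  ]
}}

```text
t: 2.82
position: [0.4503, 0.0452, 0.1375]
ee_rot: [0.981, 0.194, -0.0, 0.0]
force: [0.1, -0.2, -0.7]
grip_width: 0.999
gripper_force: 0.0
```

{"fn": "jog_arm", "kwargs": {
  "motion": [
    [[0,0,0],[0,0,0]],
    [[0,0,0],[0,0,0]],
    [[0,0,0],[0,0,0]],
    [[0,0,0],[0,0,0]],
    [[0,0,0],[0,0,0]],
    [[0,0,0],[0,0,0]],
    [[0,0,0],[0,0,0]],
    [[0,0,0],[0,0,0]]
  ],
  "grip": -1,
  "squeeze": 35
}}

```text
t: 3.48
position: [0.4503, 0.0453, 0.1375]
ee_rot: [0.981, 0.194, 0.0, 0.0]
force: [0.3, -0.4, 0.2]
grip_width: 0.472
gripper_force: 0.0
```

{"fn": "jog_arm", "kwargs": {
  "motion": [
    [[0,0,0],[0,0,0]],
    [[0,0,0],[0,0,0]],
    [[0,0,0],[0,0,0]],
    [[0,0,0],[0,0,0]],
    [[0,0,0.5],[0,0,0]],
    [[0,0,0.5],[0,0,0]],
    [[0,0,0.5],[0,0,0]],
    [[0,0,0.5],[0,0,0]]
  ]
}}

```text
t: 4.15
position: [0.4504, 0.0453, 0.1581]
ee_rot: [0.981, 0.194, 0.0, 0.0]
force: [-0.6, -0.6, -2.7]
grip_width: 0.421
gripper_force: 35.0
```

{"fn": "jog_arm", "kwargs": {
  "motion": [
    [[-0.3,0,1],[0,0,0]],
    [[-0.4,0,1.5],[0,0,0]],
    [[-0.5,-0.5,1.5],[0,0,0]],
    [[-0.6,-1.2,0.5],[0,0,0]],
    [[-0.5,-2,0],[0,0,0]],
    [[-0.2,-2.7,0],[0,0,0]],
    [[0,-3,0],[0,0,0]],
    [[0,-3,0],[0,0,0]]
  ]
}}

```text
t: 4.82
position: [0.4249, -0.0795, 0.2036]
ee_rot: [0.981, 0.194, 0.001, 0.0]
force: [1.8, -0.3, -2.5]
grip_width: 0.423
gripper_force: 35.0
```

{"fn": "jog_arm", "kwargs": {
  "motion": [
    [[0,-3,0],[0,0,0]],
    [[0,-3,0],[0,0,0]],
    [[0,-3,0],[0,0,0]],
    [[0,-3,0],[0,0,0]],
    [[0,-3,0],[0,0,0]],
    [[0,-3,0],[0,0,0]],
    [[0,-3,0],[0,0,0]],
    [[0,-2.5,0],[0,0,0]]
  ]
}}

```text
t: 5.48
position: [0.425, -0.3159, 0.2033]
ee_rot: [0.981, 0.193, 0.0, 0.001]
force: [-0.3, 0.4, -2.7]
grip_width: 0.42
gripper_force: 35.0
```

{"fn": "jog_arm", "kwargs": {
  "motion": [
    [[0,-2,0],[0,0,0]],
    [[0,-1.5,0],[0,0,0]],
    [[0,-0.7,0],[0,0,0]],
    [[0,0,0],[0,0,0]],
    [[0,0,0],[0,0,0]],
    [[0,0,-1],[0,0,0]],
    [[0,0,-1.5],[0,0,0]],
    [[0,0,-1.5],[0,0,0]]
  ]
}}

```text
t: 6.15
position: [0.4255, -0.3543, 0.1621]
ee_rot: [0.981, 0.194, 0.0, 0.0]
force: [-0.1, 0.0, -3.2]
grip_width: 0.42
gripper_force: 35.0
```

{"fn": "jog_arm", "kwargs": {
  "motion": [
    [[0,0,-1],[0,0,0]],
    [[0,0,-0.6],[0,0,0]],
    [[0,0,-0.4],[0,0,0]],
    [[0,0,-0.3],[0,0,0]],
    [[0,0,-0.2],[0,0,0]],
    [[0,0,-0.1],[0,0,0]],
    [[0,0,0],[0,0,0]],
    [[0,0,0],[0,0,0]]
  ]
}}

```text
t: 6.82
position: [0.4255, -0.356, 0.1369]
ee_rot: [0.981, 0.194, 0.0, 0.0]
force: [0.3, -1.1, -2.5]
grip_width: 0.418
gripper_force: 35.0
```

{"fn": "jog_arm", "kwargs": {
  "motion": [
    [[0,0,-0.1],[0,0,0]],
    [[0,0,-0.1],[0,0,0]],
    [[0,0,0],[0,0,0]],
    [[0,0,0],[0,0,0]],
    [[0,0,0],[0,0,0]],
    [[0,0,0],[0,0,0]],
    [[0,0,0],[0,0,0]],
    [[0,0,0],[0,0,0]]
  ]
}}

```text
t: 7.48
position: [0.4258, -0.3562, 0.1364]
ee_rot: [0.981, 0.194, 0.001, 0.001]
force: [-1.2, 1.3, 7.3]
grip_width: 0.421
gripper_force: 35.0
```

In contact; release.

{"fn": "jog_arm", "kwargs": {
  "motion": [
    [[0,0,0.05],[0,0,0]],
    [[0,0,0],[0,0,0]],
    [[0,0,0],[0,0,0]],
    [[0,0,0],[0,0,0]],
    [[0,0,0],[0,0,0]],
    [[0,0,0],[0,0,0]],
    [[0,0,0],[0,0,0]],
    [[0,0,0],[0,0,0]]
  ],
  "grip": 1
}}

```text
t: 8.15
position: [0.4254, -0.3557, 0.1349]
ee_rot: [0.981, 0.194, -0.0, -0.0]
force: [-0.4, 0.1, 0.7]
grip_width: 0.953
gripper_force: 0.0
```

{"fn": "jog_arm", "kwargs": {
  "motion": [
    [[0,0,0.5],[0,0,0]],
    [[0,0,1.5],[0,0,0]],
    [[0,0,3],[0,0,0]],
    [[0,0,3.5],[0,0,0]],
    [[0,0,3.5],[0,0,0]],
    [[0,0,3.5],[0,0,0]],
    [[0,0,3.5],[0,0,0]],
    [[0,0,2],[0,0,0]]
  ]
}}

```text
t: 8.82
position: [0.426, -0.3564, 0.3499]
ee_rot: [0.981, 0.194, 0.002, 0.003]
force: [0.4, -0.8, 0.6]
grip_width: 1.002
gripper_force: 0.0
```

```bash
python3 - <<'E'
from h import *
d=cam('side'); cv2.imwrite('pics/s2.png',d['pixels'][80:360,180:560]); s=state();print(s['position'],s['force'],s['t'])
E
```

```text
[ 0.42701675 -0.35744343  0.35272078] [ 0.90294161 -1.32489582  1.69084951] 8.8667
```

View pics/s2.png

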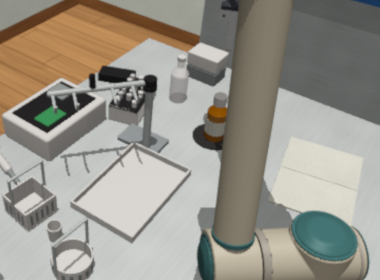

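The bottle stands upright on the mat at about (215,125). Now to the pin.

{"fn": "jog_arm", "kwargs": {
  "motion": [
    [[1.2,1.7,0],[0,0,0.06]],
    [[2,2.8,0],[0,0,0.06]],
    [[2,2.8,0],[0,0,0.06]],
    [[2,2.8,0],[0,0,0.06]],
    [[2,2.8,0],[0,0,0.06]],
    [[2,2.8,0],[0,0,0.06]],
    [[2,2.8,0],[0,0,0.06]],
    [[2,2.8,0],[0,0,0.06]]
  ],
  "grip": 0.2
}}

```text
t: 9.53
position: [0.5779, -0.1411, 0.3448]
ee_rot: [0.906, 0.423, -0.0, -0.0]
force: [0.2, -0.5, 0.5]
grip_width: 0.602
gripper_force: 0.0
```

{"fn": "jog_arm", "kwargs": {
  "motion": [
    [[2,2.8,0],[0,0,0.02]],
    [[2,2.8,0],[0,0,0]],
    [[2,2.8,0],[0,0,0]],
    [[1.05,1.5,0],[0,0,0]],
    [[0,0,0],[0,0,0]],
    [[0,0,0],[0,0,0]],
    [[0,0,0],[0,0,0]],
    [[0,0,0],[0,0,0]]
  ]
}}

```text
t: 10.2
position: [0.6472, -0.0449, 0.3452]
ee_rot: [0.903, 0.43, -0.0, 0.0]
force: [-0.9, -0.0, -0.2]
grip_width: 0.601
gripper_force: 0.0
```

```bash
python3 - <<'E'
from h import *
s=state();print(s['position'],s['ee_rot'],s['joints'],s['grip_width'])
E
```

```text
[ 0.64715813 -0.04487182  0.34516043] [ 9.02909405e-01  4.29830773e-01 -2.49180559e-04  2.23918876e-04] [-1.76027589e-01  3.56339045e-01  1.07774729e+00 -6.60272806e-04
  1.70765147e+00  5.06067963e-01] 0.6012343346198802
```

{"fn": "jog_arm", "kwargs": {
  "motion": [
    [[0.2,0.05,-1],[0,0,0]],
    [[0,0,-1.2],[0,0,0]],
    [[0,0,-1.2],[0,0,0]],
    [[0,0,-1.2],[0,0,0]],
    [[0,0,-1],[0,0,0]],
    [[0,0,-0.5],[0,0,0]],
    [[0,0,0],[0,0,0]],
    [[0,0,0],[0,0,0]]
  ]
}}

```text
t: 10.87
position: [0.6498, -0.0436, 0.284]
ee_rot: [0.903, 0.43, -0.0, 0.0]
force: [0.4, 0.4, -0.3]
grip_width: 0.599
gripper_force: 0.0
```

{"fn": "jog_arm", "kwargs": {
  "motion": [
    [[0,0,0],[0,0,0]],
    [[0,0,0],[0,0,0]],
    [[0,0,0],[0,0,0]],
    [[0,0,0],[0,0,0]],
    [[0,0,0],[0,0,0]],
    [[0,0,0],[0,0,0]],
    [[0,0,0],[0,0,0]],
    [[0,0,0],[0,0,0]]
  ],
  "grip": -1,
  "squeeze": 20
}}

```text
t: 11.53
position: [0.651, -0.0439, 0.2843]
ee_rot: [0.903, 0.43, 0.001, 0.001]
force: [3.3, -1.3, 0.1]
grip_width: 0.184
gripper_force: 20.0
```

```bash
python3 - <<'E'
from h import *
s=state();print(s['position'],s['grip_width']*94,s['gripper_force'],s['force'])
post=np.array([.551,-.168]);v=s['position'][:2]-post;print(np.hypot(*v),np.arctan2(v[0],v[1]))
a0=np.arctan2(v[0],v[1]);a1=-np.radians(2.2);r=np.hypot(*v)
A=np.linspace(a0,a1,15);q=post+r*np.c_[np.sin(A),np.cos(A)];print((np.diff(q,axis=0)*100).round(2),A[0]-A[1],q[-1])
E
```

```text
[ 0.65103287 -0.04394213  0.28427772] 17.342024466525693 19.99925673007965 [ 3.2657805  -1.34291541  0.10219902]
0.15936414050170733 0.6785951055568186
[[-0.65  0.5 ]
 [-0.67  0.46]
 [-0.7   0.43]
 [-0.72  0.39]
 [-0.74  0.35]
 [-0.75  0.32]
 [-0.77  0.28]
 [-0.78  0.24]
 [-0.79  0.2 ]
 [-0.8   0.16]
 [-0.81  0.11]
 [-0.81  0.07]
 [-0.82  0.03]
 [-0.82 -0.01]] 0.051213739221478094 [ 0.54488236 -0.00875332]
```

{"fn": "jog_arm", "kwargs": {
  "motion": [
    [[-0.65,0.5,0],[0,0,0.051]],
    [[-0.67,0.46,0],[0,0,0.051]],
    [[-0.7,0.43,0],[0,0,0.051]],
    [[-0.72,0.39,0],[0,0,0.051]],
    [[-0.74,0.35,0],[0,0,0.051]],
    [[-0.75,0.32,0],[0,0,0.051]],
    [[-0.77,0.28,0],[0,0,0.051]],
    [[-0.78,0.24,0],[0,0,0.051]]
  ]
}}

```text
t: 12.2
position: [0.5928, -0.0149, 0.2843]
ee_rot: [0.796, 0.605, 0.0, 0.002]
force: [4.2, -3.7, -1.1]
grip_width: 0.189
gripper_force: 20.0
```

{"fn": "jog_arm", "kwargs": {
  "motion": [
    [[-0.79,0.2,0],[0,0,0.051]],
    [[-0.8,0.16,0],[0,0,0.051]],
    [[-0.81,0.11,0],[0,0,0.051]],
    [[-0.81,0.07,0],[0,0,0.051]],
    [[-0.82,0.03,0],[0,0,0.051]],
    [[-0.82,-0.01,0],[0,0,0.051]],
    [[0,0,0],[0,0,0]],
    [[0,0,0],[0,0,0]]
  ]
}}

```text
t: 12.87
position: [0.5426, -0.0098, 0.2842]
ee_rot: [0.695, 0.719, -0.002, 0.001]
force: [-0.4, -5.5, -0.0]
grip_width: 0.187
gripper_force: 20.0
```

{"fn": "jog_arm", "kwargs": {
  "motion": [
    [[0,0,0],[0,0,0]],
    [[0,0,0],[0,0,0]],
    [[0,0,0],[0,0,0]],
    [[0,0,0],[0,0,0]],
    [[0,0,0],[0,0,0]],
    [[0,0,1],[0,0,0]],
    [[0,0,2],[0,0,0]],
    [[0,0,3],[0,0,0]]
  ],
  "grip": 0.3
}}

```text
t: 13.53
position: [0.5422, -0.0076, 0.3429]
ee_rot: [0.695, 0.719, -0.002, -0.002]
force: [0.7, -1.7, -0.2]
grip_width: 0.649
gripper_force: 0.0
```

{"fn": "jog_arm", "kwargs": {
  "motion": [
    [[1,2,1],[0,0,-0.04]],
    [[1.4,3.4,0],[0,0,-0.04]],
    [[1.4,3.4,0],[0,0,-0.04]],
    [[1.4,3.4,0],[0,0,-0.04]],
    [[1.4,3.4,0],[0,0,0]],
    [[1.4,3.4,0],[0,0,0]],
    [[1.4,3,0],[0,0,0]],
    [[0.8,1,0],[0,0,0]]
  ],
  "grip": 0.6
}}

```text
t: 14.2
position: [0.6463, 0.227, 0.3537]
ee_rot: [0.749, 0.662, 0.001, -0.001]
force: [-1.1, -0.9, 0.2]
grip_width: 0.797
gripper_force: 0.0
```

```bash
python3 - <<'E'
from h import *
s=state();print(s['position'],s['ee_rot'],s['grip_width'])
d=cam('top'); cv2.imwrite('pics/t3.png',cv2.resize(d['pixels'][140:290,140:340],(800,600),interpolation=cv2.INTER_CUBIC));np.save('top3.npy',d,allow_pickle=True)
E
```

```text
[0.64628131 0.22695408 0.35370903] [ 0.74907631  0.66248247  0.00085078 -0.00096371] 0.797345101279521
```

View pics/t3.png

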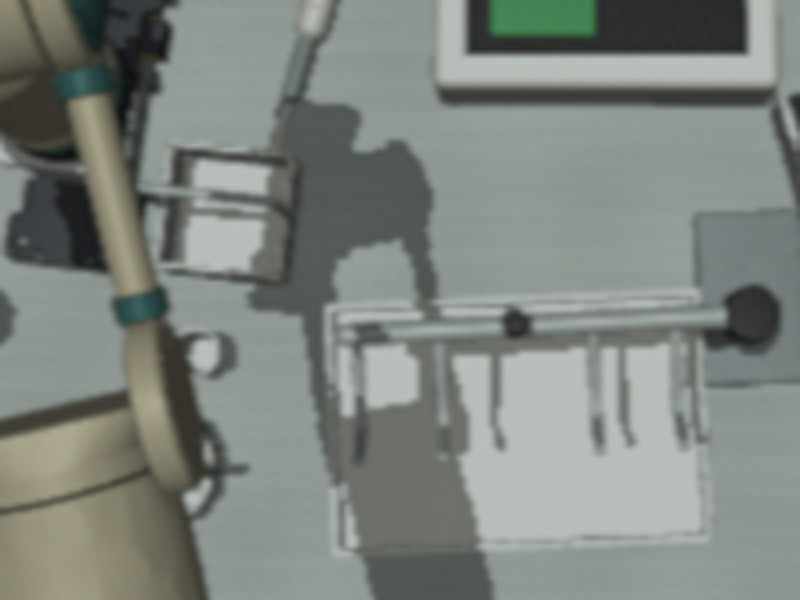

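The boom now runs along the tray: post (750,313), pin (516,323), end (350,335), with all four rods over the tray. The square handle is at about (137-290, 187-210) as before, so I'll descend on it.

{"fn": "jog_arm", "kwargs": {
  "motion": [
    [[-0.05,-0.65,-1.5],[0,0,0.02]],
    [[0,0,-3],[0,0,0]],
    [[0,0,-3.5],[0,0,0]],
    [[0,0,-3.5],[0,0,0]],
    [[0,0,-3.5],[0,0,0]],
    [[0,0,-2.5],[0,0,0]],
    [[0,0,0],[0,0,0]],
    [[0,0,0],[0,0,0]]
  ]
}}

```text
t: 14.92
position: [0.6444, 0.2148, 0.1786]
ee_rot: [0.744, 0.668, -0.001, -0.001]
force: [0.2, 0.4, 1.5]
grip_width: 0.796
gripper_force: 0.0
```

{"fn": "jog_arm", "kwargs": {
  "motion": [
    [[0,0,-1],[0,0,0]],
    [[0,0,-1.2],[0,0,0]],
    [[0,0,-1],[0,0,0]],
    [[0,0,-0.5],[0,0,0]],
    [[0,0,0],[0,0,0]],
    [[0,0,0],[0,0,0]],
    [[0,0,0],[0,0,0]],
    [[0,0,0],[0,0,0]]
  ]
}}

```text
t: 15.58
position: [0.6456, 0.2157, 0.1429]
ee_rot: [0.744, 0.668, 0.001, 0.0]
force: [-0.5, 0.0, -0.3]
grip_width: 0.802
gripper_force: 0.0
```

{"fn": "jog_arm", "kwargs": {
  "motion": [
    [[0,0,0],[0,0,0]],
    [[0,0,0],[0,0,0]],
    [[0,0,0],[0,0,0]],
    [[0,0,0],[0,0,0]],
    [[0,0,0],[0,0,0]],
    [[0,0,0],[0,0,0]],
    [[0,0,0],[0,0,0]],
    [[0,0,0],[0,0,0]]
  ],
  "grip": -1,
  "squeeze": 40
}}

```text
t: 16.25
position: [0.645, 0.2156, 0.142]
ee_rot: [0.744, 0.668, -0.0, 0.0]
force: [-0.2, -0.2, -0.1]
grip_width: 0.268
gripper_force: 0.0
```

{"fn": "jog_arm", "kwargs": {
  "motion": [
    [[0,0,0],[0,0,0]],
    [[0,0,0],[0,0,0]],
    [[0,0,0],[0,0,0]],
    [[0,0,0],[0,0,0]],
    [[0,0,0],[0,0,0]],
    [[0,0,1],[0,0,0]],
    [[0,0,2],[0,0,0]],
    [[0,0,2],[0,0,0]]
  ]
}}

```text
t: 16.92
position: [0.6442, 0.2154, 0.1919]
ee_rot: [0.744, 0.668, -0.001, -0.001]
force: [-0.3, 0.1, -0.9]
grip_width: 0.069
gripper_force: 40.0
```

```bash
python3 - <<'E'
from h import *
s=state();print(s['position'],s['grip_width']*94,s['gripper_force'],s['force'])
d=np.load('top3.npy',allow_pickle=True).item()
f=lambda u,v:((u+.5)/4-.5+140,(v+.5)/4-.5+140)
post=ray(d,*f(750,313),.265);pin=ray(d,*f(516,323),.296);end=ray(d,*f(350,335),.254);print(post,pin,end)
for a in(pin,end): print(np.degrees(np.arctan2(*(a-post)[:2])))
for q in((358,460),(443,457),(598,450),(682,447)):print('tip',ray(d,*f(*q),.27))
a=np.arctan2(*(end-post)[:2]);Y=np.array([np.sin(a),np.cos(a)]);X=np.array([Y[1],-Y[0]]);p=np.array([.551,-.168])
for l in(.08,.24):print(p+l*Y-.058*X)
E
```

```text
[0.64418821 0.21541185 0.19188816] 6.5251767675979355 39.99928057193756 [-0.26890908  0.08683221 -0.88297932]
[ 0.55118438 -0.16717915  0.265     ] [ 0.54173015 -0.01103715  0.296     ] [0.53616072 0.10127359 0.254     ]
-3.4649678103931048
-3.2031531928501216
tip [0.45231186 0.09334756 0.27      ]
tip [0.45453569 0.0370827  0.27      ]
tip [ 0.4595941  -0.06542767  0.27      ]
tip [ 0.46181099 -0.12093725  0.27      ]
[ 0.4886205  -0.09136582]
[0.47968027 0.06838421]
```

{"fn": "jog_arm", "kwargs": {
  "motion": [
    [[0,0,2],[0,0,0.02]],
    [[0,0,2.5],[0,0,0.02]],
    [[0,0,2.5],[0,0,0.02]],
    [[-1,0,2.5],[0,0,0.02]],
    [[-2,0,1.5],[0,0,0.02]],
    [[-2.5,0,1],[0,0,0.02]],
    [[-2.8,0,0],[0,0,0.02]],
    [[-2.8,0,0],[0,0,0.02]]
  ]
}}

```text
t: 17.58
position: [0.5332, 0.2156, 0.3133]
ee_rot: [0.688, 0.726, 0.001, 0.0]
force: [-0.4, -0.4, -1.3]
grip_width: 0.076
gripper_force: 40.0
```

{"fn": "jog_arm", "kwargs": {
  "motion": [
    [[-2.8,0,0],[0,0,0]],
    [[-2.8,0,0],[0,0,0]],
    [[-2.8,0,0],[0,0,0]],
    [[-2.5,0,0],[0,0,0]],
    [[-2,-0.5,0],[0,0,0]],
    [[-1.2,-1.2,0],[0,0,0]],
    [[-0.6,-2,0],[0,0,0]],
    [[0,-2.5,0],[0,0,0]]
  ]
}}

```text
t: 18.25
position: [0.3849, 0.1539, 0.3128]
ee_rot: [0.687, 0.727, 0.0, -0.0]
force: [0.3, -0.2, -1.2]
grip_width: 0.07
gripper_force: 40.0
```

```bash
python3 - <<'E'
from h import *
s=state();print(s['position'],s['ee_rot'],s['force'],s['grip_width'])
d=cam('side'); cv2.imwrite('pics/s4.png',d['pixels'][80:380,120:520])
E
```

```text
[0.38493481 0.15386525 0.3128355 ] [ 6.86875756e-01  7.26774685e-01  4.58793608e-04 -2.08337184e-04] [ 0.30021768 -0.21192275 -1.15348059] 0.07030811503952177
```

View pics/s4.png

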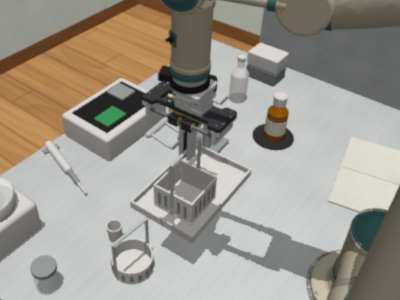

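The basket hangs level from the fingers at about (185,190). I'll move on in front of the inner hook, then in.

{"fn": "jog_arm", "kwargs": {
  "motion": [
    [[0,-3,0],[0,0,0]],
    [[0,-3.3,0],[0,0,0]],
    [[0,-3.4,0],[0,0,0]],
    [[0,-3.5,0],[0,0,0]],
    [[0,-3.5,0],[0,0,0]],
    [[0,-3.3,0],[0,0,0]],
    [[0,-2.5,0],[0,0,0]],
    [[0.8,-1.5,0],[0,0,0]]
  ]
}}

```text
t: 18.97
position: [0.3937, -0.0889, 0.3127]
ee_rot: [0.689, 0.725, -0.001, 0.0]
force: [0.7, -0.3, -2.5]
grip_width: 0.071
gripper_force: 40.0
```

{"fn": "jog_arm", "kwargs": {
  "motion": [
    [[1.5,-0.7,0],[0,0,0]],
    [[2,0,0],[0,0,0]],
    [[2.2,0,0],[0,0,0]],
    [[2,0,0],[0,0,0]],
    [[1.2,0,0],[0,0,0]],
    [[0.6,0,0],[0,0,0]],
    [[0,0,0],[0,0,0]],
    [[0,0,0],[0,0,0]]
  ]
}}

```text
t: 19.63
position: [0.4893, -0.0932, 0.312]
ee_rot: [0.688, 0.726, -0.0, -0.001]
force: [-0.0, -0.7, -2.0]
grip_width: 0.072
gripper_force: 40.0
```

{"fn": "jog_arm", "kwargs": {
  "motion": [
    [[0,-0.4,-0.8],[0,0,0]],
    [[0,0,-1.2],[0,0,0]],
    [[0,0,-1.3],[0,0,0]],
    [[0,0,-1.3],[0,0,0]],
    [[0,0,-1.2],[0,0,0]],
    [[0,0,-0.7],[0,0,0]],
    [[0,0,-0.3],[0,0,0]],
    [[0,0,0],[0,0,0]]
  ]
}}

```text
t: 20.3
position: [0.4892, -0.0974, 0.2435]
ee_rot: [0.688, 0.726, -0.0, -0.001]
force: [0.1, -0.3, -1.5]
grip_width: 0.074
gripper_force: 40.0
```

{"fn": "jog_arm", "kwargs": {
  "motion": [
    [[0,0,-0.2],[0,0,0]],
    [[0,0,-0.2],[0,0,0]],
    [[0,0,-0.1],[0,0,0]],
    [[0,0,-0.1],[0,0,0]],
    [[0,0,0],[0,0,0]],
    [[0,0,0],[0,0,0]],
    [[0,0,0],[0,0,0]],
    [[0,0,0],[0,0,0]]
  ]
}}

```text
t: 20.97
position: [0.4901, -0.0975, 0.2381]
ee_rot: [0.688, 0.726, 0.0, 0.0]
force: [0.5, 0.4, -1.0]
grip_width: 0.071
gripper_force: 40.0
```

{"fn": "jog_arm", "kwargs": {
  "motion": [
    [[0,0,-0.1],[0,0,0]],
    [[0,0,-0.1],[0,0,0]],
    [[0,0,0],[0,0,0]],
    [[0,0,0],[0,0,0]],
    [[0,0,0],[0,0,0]],
    [[0,0,0],[0,0,0]],
    [[0,0,0],[0,0,0]],
    [[0,0,0],[0,0,0]]
  ]
}}

```text
t: 21.63
position: [0.4903, -0.0975, 0.2373]
ee_rot: [0.688, 0.726, 0.0, 0.001]
force: [-0.6, 0.2, 6.1]
grip_width: 0.072
gripper_force: 40.0
```

{"fn": "jog_arm", "kwargs": {
  "motion": [
    [[0,0,0],[0,0,0]],
    [[0,0,0],[0,0,0]],
    [[0,0,0],[0,0,0]],
    [[0,0,0],[0,0,0]],
    [[0,0,0],[0,0,0]],
    [[0,0,0],[0,0,0]],
    [[0,0,0],[0,0,0]],
    [[0,0,0],[0,0,0]]
  ],
  "grip": -0.3
}}

```text
t: 22.3
position: [0.4901, -0.0974, 0.2359]
ee_rot: [0.688, 0.726, 0.0, -0.0]
force: [0.5, -0.1, -1.1]
grip_width: 0.351
gripper_force: 0.0
```

```bash
python3 - <<'E'
from h import *
s=state();print(s['position'],s['ee_rot'],s['force'],s['grip_width'])
d=cam('side'); cv2.imwrite('pics/s5.png',cv2.resize(d['pixels'][150:330,220:420],(660,594),interpolation=cv2.INTER_CUBIC))
E
```

```text
[ 0.49006065 -0.09742635  0.23591521] [ 6.88040690e-01  7.25672108e-01  6.46135109e-06 -2.65275857e-05] [ 0.49749063 -0.09282302 -1.06631825] 0.35124239271879415
```

View pics/s5.png

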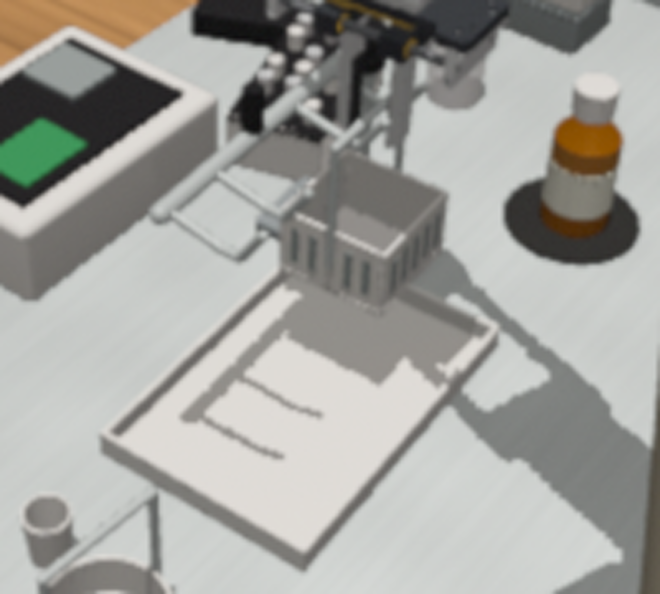

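The square basket hangs level on the inner hook with the fingers open. I'll rise and go to the round basket.

{"fn": "jog_arm", "kwargs": {
  "motion": [
    [[0,0,0.5],[0,0,0]],
    [[0,0,1],[0,0,0]],
    [[0,0,1.5],[0,0,0]],
    [[0,0,2],[0,0,0]],
    [[0,0,2.5],[0,0,0]],
    [[0,0,2.5],[0,0,0]],
    [[0,0,1.5],[0,0,0]],
    [[-0.4,1,0.5],[0,0,0]]
  ]
}}

```text
t: 23.02
position: [0.4878, -0.0888, 0.3595]
ee_rot: [0.689, 0.725, 0.001, 0.003]
force: [-0.2, 1.2, -0.3]
grip_width: 0.35
gripper_force: 0.0
```

{"fn": "jog_arm", "kwargs": {
  "motion": [
    [[-0.5,2.5,0],[0,0,-0.03]],
    [[-0.5,3.5,0],[0,0,-0.03]],
    [[-0.5,3.7,0],[0,0,-0.03]],
    [[-0.5,3.7,0],[0,0,-0.03]],
    [[-0.5,3.7,0],[0,0,0]],
    [[-0.5,3.7,0],[0,0,0]],
    [[-0.5,3.7,0],[0,0,0]],
    [[-0.5,3.7,0],[0,0,0]]
  ],
  "grip": 0.6
}}

```text
t: 23.68
position: [0.4444, 0.1967, 0.356]
ee_rot: [0.73, 0.683, -0.0, -0.0]
force: [0.1, 0.2, -0.5]
grip_width: 0.794
gripper_force: 0.0
```

{"fn": "jog_arm", "kwargs": {
  "motion": [
    [[0,3.5,0],[0,0,0]],
    [[0,2.5,0],[0,0,0]],
    [[0,1.5,0],[0,0,0]],
    [[0,0.7,-1],[0,0,0]],
    [[0,0,-2],[0,0,0]],
    [[0,0,-3],[0,0,0]],
    [[0,0,-2],[0,0,0]],
    [[0,0,-1],[0,0,0]]
  ]
}}

```text
t: 24.35
position: [0.4436, 0.2753, 0.2624]
ee_rot: [0.73, 0.683, -0.003, -0.001]
force: [-0.6, -0.7, -0.8]
grip_width: 0.799
gripper_force: 0.0
```

```bash
python3 - <<'E'
from h import *
s=state();print(s['position'],s['ee_rot'],s['grip_width']); p=np.array([.4445,.277,.122])-s['position'];print(p, -4.2-(2*np.degrees(np.arctan2(s['ee_rot'][1],s['ee_rot'][0]))-90))
E
```

```text
[0.44361791 0.27530414 0.26240667] [ 0.7304115   0.68300006 -0.00302943 -0.00088564] 0.7993700561707606
[ 0.00088209  0.00169586 -0.14040667] -0.35758497789575205
```

{"fn": "jog_arm", "kwargs": {
  "motion": [
    [[0,0.1,-1],[0,0,0]],
    [[0,0,-2.5],[0,0,0]],
    [[0,0,-3],[0,0,0]],
    [[0,0,-3],[0,0,0]],
    [[0,0,-2.5],[0,0,0]],
    [[0,0,-1.5],[0,0,0]],
    [[0,0,-0.8],[0,0,0]],
    [[0,0,0],[0,0,0]]
  ]
}}

```text
t: 25.02
position: [0.4454, 0.2771, 0.1218]
ee_rot: [0.73, 0.683, -0.001, -0.0]
force: [-0.9, -0.1, -0.4]
grip_width: 0.795
gripper_force: 0.0
```

{"fn": "jog_arm", "kwargs": {
  "motion": [
    [[0,0,0],[0,0,0]],
    [[0,0,0],[0,0,0]],
    [[0,0,0],[0,0,0]],
    [[0,0,0],[0,0,0]],
    [[0,0,0],[0,0,0]],
    [[0,0,0],[0,0,0]],
    [[0,0,0],[0,0,0]],
    [[0,0,0],[0,0,0]]
  ],
  "grip": -1,
  "squeeze": 40
}}

```text
t: 25.68
position: [0.4461, 0.2776, 0.1231]
ee_rot: [0.73, 0.683, 0.0, 0.0]
force: [-0.6, 0.2, 0.3]
grip_width: 0.267
gripper_force: 0.0
```

{"fn": "jog_arm", "kwargs": {
  "motion": [
    [[0,0,0],[0,0,0]],
    [[0,0,0],[0,0,0]],
    [[0,0,0],[0,0,0]],
    [[0,0,0],[0,0,0]],
    [[0,0,0],[0,0,0]],
    [[0,0,0],[0,0,0]],
    [[0,0,0],[0,0,0]],
    [[0,0,0],[0,0,0]]
  ]
}}

```text
t: 26.35
position: [0.4458, 0.2775, 0.1229]
ee_rot: [0.73, 0.683, -0.0, -0.0]
force: [-0.9, 0.3, 0.4]
grip_width: 0.071
gripper_force: 40.0
```

{"fn": "jog_arm", "kwargs": {
  "motion": [
    [[0,0,1],[0,0,0]],
    [[0,0,2],[0,0,0]],
    [[0,0,3],[0,0,0.03]],
    [[0,0,3],[0,0,0.03]],
    [[-0.5,0,3],[0,0,0.03]],
    [[-1,0,3],[0,0,0.035]],
    [[-1.5,-0.5,2.5],[0,0,0]],
    [[-1.5,-1.2,1.4],[0,0,0]]
  ]
}}

```text
t: 27.02
position: [0.402, 0.2618, 0.3157]
ee_rot: [0.686, 0.728, 0.003, 0.001]
force: [1.0, 0.6, -1.1]
grip_width: 0.069
gripper_force: 40.0
```

{"fn": "jog_arm", "kwargs": {
  "motion": [
    [[-1.3,-2.2,0],[0,0,0]],
    [[-1,-3,0],[0,0,0]],
    [[-0.5,-3.2,0],[0,0,0]],
    [[0,-3.3,0],[0,0,0]],
    [[0,-3,0],[0,0,0]],
    [[0,-2.4,0],[0,0,0]],
    [[0,-1.5,0],[0,0,0]],
    [[0,-0.6,0],[0,0,0]]
  ]
}}

```text
t: 27.68
position: [0.3729, 0.0666, 0.3127]
ee_rot: [0.687, 0.726, 0.0, 0.001]
force: [0.3, 0.1, -1.0]
grip_width: 0.071
gripper_force: 40.0
```

{"fn": "jog_arm", "kwargs": {
  "motion": [
    [[0.5,0,0],[0,0,0]],
    [[1.5,0,0],[0,0,0]],
    [[2,0,0],[0,0,0]],
    [[2.2,0,0],[0,0,0]],
    [[2,0,0],[0,0,0]],
    [[1.5,0,0],[0,0,0]],
    [[0.8,0,0],[0,0,0]],
    [[0,0,0],[0,0,0]]
  ]
}}

```text
t: 28.35
position: [0.4805, 0.0697, 0.3111]
ee_rot: [0.686, 0.728, 0.0, -0.0]
force: [0.1, -0.0, -1.6]
grip_width: 0.071
gripper_force: 40.0
```

```bash
python3 - <<'E'
from h import *
s=state();print(s['position'],s['ee_rot'],s['force'])
d=cam('side'); cv2.imwrite('pics/s6.png',cv2.resize(d['pixels'][150:330,220:420],(660,594),interpolation=cv2.INTER_CUBIC))
E
```

```text
[0.48052317 0.06965939 0.31110577] [ 6.85692910e-01  7.27890901e-01  7.56032711e-05 -2.52288105e-04] [ 0.07205295 -0.04290175 -1.58061051]
```

View pics/s6.png

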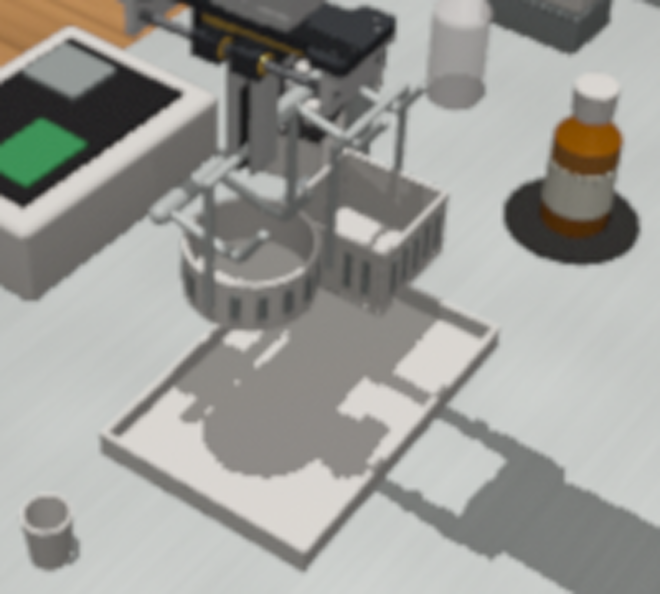

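The round handle's legs straddle both outer rods and the square basket still hangs. Lowering.

{"fn": "jog_arm", "kwargs": {
  "motion": [
    [[0,-0.2,-0.8],[0,0,0]],
    [[0,0,-1.2],[0,0,0]],
    [[0,0,-1.3],[0,0,0]],
    [[0,0,-1.3],[0,0,0]],
    [[0,0,-1.2],[0,0,0]],
    [[0,0,-0.7],[0,0,0]],
    [[0,0,-0.3],[0,0,0]],
    [[0,0,0],[0,0,0]]
  ]
}}

```text
t: 29.07
position: [0.4771, 0.0666, 0.2435]
ee_rot: [0.686, 0.727, -0.0, -0.0]
force: [-0.8, -0.0, -0.9]
grip_width: 0.072
gripper_force: 40.0
```

{"fn": "jog_arm", "kwargs": {
  "motion": [
    [[0,0,-0.2],[0,0,0]],
    [[0,0,-0.2],[0,0,0]],
    [[0,0,-0.1],[0,0,0]],
    [[0,0,-0.1],[0,0,0]],
    [[0,0,0],[0,0,0]],
    [[0,0,0],[0,0,0]],
    [[0,0,0],[0,0,0]],
    [[0,0,0],[0,0,0]]
  ]
}}

```text
t: 29.73
position: [0.4783, 0.0666, 0.2383]
ee_rot: [0.686, 0.727, 0.0, 0.0]
force: [-0.4, -0.7, 0.0]
grip_width: 0.073
gripper_force: 40.0
```

{"fn": "jog_arm", "kwargs": {
  "motion": [
    [[0,0,-0.1],[0,0,0]],
    [[0,0,-0.1],[0,0,0]],
    [[0,0,0],[0,0,0]],
    [[0,0,0],[0,0,0]],
    [[0,0,0],[0,0,0]],
    [[0,0,0],[0,0,0]],
    [[0,0,0],[0,0,0]],
    [[0,0,0],[0,0,0]]
  ]
}}

```text
t: 30.4
position: [0.4785, 0.0666, 0.2378]
ee_rot: [0.686, 0.727, 0.001, 0.001]
force: [-2.6, 0.1, 8.5]
grip_width: 0.073
gripper_force: 40.0
```

{"fn": "jog_arm", "kwargs": {
  "motion": [
    [[0,0,0],[0,0,0]],
    [[0,0,0],[0,0,0]],
    [[0,0,0],[0,0,0]],
    [[0,0,0],[0,0,0]],
    [[0,0,0],[0,0,0]],
    [[0,0,0],[0,0,0]],
    [[0,0,0],[0,0,0]],
    [[0,0,0],[0,0,0]]
  ],
  "grip": -0.3
}}

```text
t: 31.07
position: [0.478, 0.0666, 0.2359]
ee_rot: [0.686, 0.727, -0.0, -0.0]
force: [1.0, -0.2, 0.3]
grip_width: 0.352
gripper_force: 0.0
```

{"fn": "jog_arm", "kwargs": {
  "motion": [
    [[0,0,0.5],[0,0,0]],
    [[0,0,1],[0,0,0]],
    [[0,0,1.5],[0,0,0]],
    [[0,0,2],[0,0,0]],
    [[0,0,2.5],[0,0,0]],
    [[0,0,2.5],[0,0,0]],
    [[0,0,3],[0,0,0]],
    [[0,0,2],[0,0,0]]
  ]
}}

```text
t: 31.73
position: [0.4785, 0.0666, 0.3898]
ee_rot: [0.686, 0.727, 0.002, 0.002]
force: [0.8, -0.4, 0.9]
grip_width: 0.352
gripper_force: 0.0
```

{"fn": "jog_arm", "kwargs": {
  "motion": [
    [[0,2.5,0],[0,0,0]],
    [[0,3,0],[0,0,0]],
    [[0,3,0],[0,0,0]],
    [[0,3,0],[0,0,0]],
    [[0,2,0],[0,0,0]],
    [[0,1,0],[0,0,0]],
    [[0,0,0],[0,0,0]],
    [[0,0,0],[0,0,0]]
  ]
}}

```text
t: 32.4
position: [0.4781, 0.2112, 0.3864]
ee_rot: [0.686, 0.728, -0.0, 0.001]
force: [0.1, -0.7, 0.9]
grip_width: 0.349
gripper_force: 0.0
```

```bash
python3 - <<'E'
from h import *
d=cam('side'); cv2.imwrite('pics/s7.png',cv2.resize(d['pixels'][150:330,220:420],(660,594),interpolation=cv2.INTER_CUBIC))
d=cam('top');P=cloud(d)
for n,(a,b,c,e) in dict(inner=(.47,.51,-.16,-.02),outer=(.46,.50,.0,.14)).items():
    m=(P[...,0]>a)&(P[...,0]<b)&(P[...,1]>c)&(P[...,1]<e)&(P[...,2]>.235)&(P[...,2]<.28);Q=P[m];print(n,len(Q),Q.mean(0),Q.min(0),Q.max(0))
m=(abs(P[...,0]-.425)<.05)&(abs(P[...,1]+.355)<.05)&(P[...,2]>.145)&(P[...,2]<.175);print('cap',P[m].mean(0))
E
```

```text
inner 191 [ 0.48968658 -0.09139489  0.24864637] [ 0.47054904 -0.14402341  0.23924341] [ 0.50875089 -0.03886796  0.26774717]
outer 188 [0.47933278 0.0682396  0.24861846] [0.46188548 0.01490652 0.23617772] [0.49995429 0.12035055 0.26801611]
cap [ 0.42333384 -0.35391444  0.1585407 ]
```

View pics/s7.png

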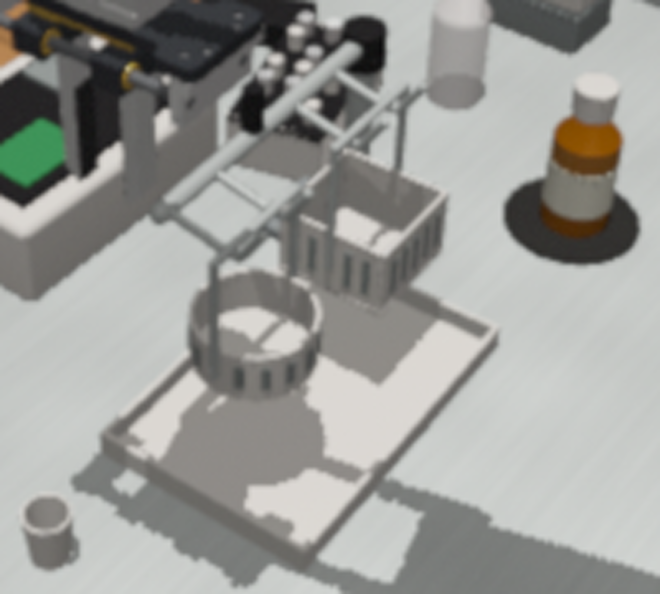

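Both baskets hang level on both rods of their hooks: handles at 248 mm, spanning y -0.144 to -0.039 and 0.015 to 0.120. The bottle is on the mat and the robot is clear, so I'll hand in.

```bash
python3 -c "
from rig import *
print(finish_job())"
```

```text
the job is handed in; nothing more can be done
None
```

I handed the job in at about 32 s of the 72 s allowed. The last images showed the bottle upright on the mat, the arm over the tray, and both baskets hanging level on their hooks. The hand-in returned no verdict.

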